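# Space and cover the sensor base

## Robot

A 7-joint arm with a two-finger parallel gripper is mounted at the origin on the work surface. World frame = base frame: x ahead of the robot, y to its left, z up, the work surface at z = 0. Lengths are in m, angles in rad, forces in N, time in s.
With the tool pointing down it reaches from about 0.4 to 0.875 m from the base axis. Payload 19.3 kg.
Tool frame: the origin (TCP) lies at the very end of the fingers, on their centre line; the grasp point (between the pads) lies 19 mm behind it; z points along the fingers, y is the line along which they close (so a half turn about z gives the same grasp; the last joint's range is limited). The gripper opens to 85 mm and grips with 20 to 120 N. Pads are 22 mm wide; open, the fingers measure 114 mm over their backs; the gripper's body (76 mm by 85 mm) begins 54 mm behind the grasp point. The pads swing forward as they close: fully open they stand 13 mm farther back than shut.
Start: joints at [-1.375, 0.521, -0.036, 1.599, 0.021, 1.021, -0.113], TCP at [0.164, 0.603, 0.231] pointing down, gripper open.
Joint ranges: [-2.91, 2.91], [-0.3, 2.13], [-1.5, 1.42], [0.17, 2.43], [-1.26, 4.41], [0.16, 1.93], [-2.52, 2.52]. Speed limits (rad/s): [1.89, 1.89, 2.39, 2.39, 3.01, 3.01, 3.01].

## Interface

Orientations are given as [roll, pitch, yaw] about the fixed x, y, z axes, in that order (R = Rz(yaw) Ry(pitch) Rx(roll)).
In Python, from workcell import bot gives the robot as it stands.
- The arm moves only by the tool jog_arm, never from a script. Its argument "motion" is a list of rows, each a list of 5 numbers: the shift along the tool's x, y, z scaled (see below), then the turn about the tool's z scaled (see below), then the opening, from 0 (shut) to 1 (fully open). A call has 1 to 12 rows; each row shifts and turns the commanded pose from where the row before left it, along the tool's axes as they then stand; what a row does not reach is not made up. The controller multiplies each number of a shift by 30 mm and each number of a turn by 0.08 rad. A row lasts 1/10 s, in which the tool goes at most 50 mm and 8.59 degrees, less where a joint would pass 70% of its speed; a pose out of reach is approached as far as the arm can. A call with a number of a shift or a turn outside -1 to 1 is refused whole. A call with a gripper value outside its range is refused whole. The fingers move at their own pace and stop on an object; "newtons" is the grip in N (left out, the last holds). Time passes only in rows, so rows that do not move let the fingers close. It gives the time, the measured TCP pose, the force, the opening and the grip force at its end, in the units of the state.
- bot.observe(): the state, without advancing time (a new reading comes with each control period).
- bot.grab_frame(name): name is "scene" or "top" or "wrist"; returns a dict with "pixels" (480x640x3 uint8, red, green, blue), "fovy" (degrees; the focal length in pixels is half the picture's height over the tangent of half this angle, whatever the lens; pixels are square), "cx", "cy" (the principal point, pixels), "k1" (the pictures are not rectified: a ray, as slopes to the right and down, at radius r is drawn at 1 + k1 r^2 times it, then the intrinsics apply), "rvec" (rotation vector, rad) and "tvec" (3), from world to camera coordinates, as OpenCV has them; the wrist camera has in their place "mount" (4x4, takes a point from camera to tool coordinates, whose origin is the TCP and whose axes are the flange's). Camera axes: x right, y down, z forward; pixel columns grow to the right and rows downward; lengths in m; the calibration is good to about 2 mm. A picture is of the moment at which its call begins: read the wrist's pose just before it. There is no depth.
- bot.job_done(): hands the job in; it is judged then, once.
The state is a dict: "clock": time; "qpos": joint angles; "qd": joint speeds; "joint_efforts": joint torques, N m; "position": TCP position; "tool_rot": TCP orientation; "force": force on the tool from outside, world axes, zero at the start; "moment": the same for the moment, N m; "grip_width": finger opening in m; "finger_force": force on a finger pad.
Only numpy, scipy, OpenCV 4.12 (cv2) and the standard library are available. Lean on these libraries where they do the work, as an engineer would, in place of code of your own. Each camera call takes 0.05 s, during which the arm holds its last target. There are 200 camera calls.

## Task

Slide the two spacer bars outward along the instrument base, without lifting them and without touching the sensor in the middle, until each lies flush along the side rail nearest it. Then pick up the cover plate by its handle and lay it gently and centred across both bars, about a finger's width short of the two stop posts, and then slide it back until its far edge meets both posts, with the bars still flush at their rails. Leave everything else on the table alone.

Things in the scene. Friction and masses are not known exactly. Their poses are not given: they have to be found in the camera images.
- base: Dark steel base, 180 (x) x 240 (y) x 12 mm, fixed, left or right of the robot's midline. Origin: centre of underside; x away from the robot, y left. Side rails at y = +-112 to +-120 mm, 8 mm above its top. At the far edge two steel stop posts, 20 mm wide, 10 deep, 45 above its top, at y = +-60; near faces at x = +80.
- sensor: Delicate flat sensor module fixed in the middle of the base: 45 (x) x 25 (y) x 10 mm tall. Origin: centre of its underside, 12 mm above the base's underside; axes as the base.
- bar_left: Plain aluminium spacer bar, 130 (x) x 26 x 26 mm, about 0.22 kg, loose on the base's top between the sensor and the left (base +y) rail, askew by up to 15 degrees. Origin: centre of its underside; x along its length. Flush against its rail and parallel to it, its centre is at base y = +99 mm.
- bar_right: The same bar between the sensor and the right (base -y) rail; flush, its centre is at base y = -99 mm.
- cover: Aluminium cover plate, 160 (x) x 224 (y) x 5 mm, about 0.5 kg, loose on the green bench mat across the robot's midline from the base. Symmetric; origin: centre of underside; y along its long side. Resting on both bars, its underside is 38 mm above the base's underside; against both posts, its centre is above the base's centre.
- cover_handle (a point): Centre of the cover's black handle, above the cover's centre and 35 mm above its underside. The grip is a straight bar along the cover's y, 112 mm long, 14 mm wide (x) and 12 mm high, with a leg at either end and 24 mm free below it.
- lens_barrel: black stepped lens barrel, 48 mm diameter, 55 mm tall, standing; bystander, origin at its underside.
- post_clamp: steel post, 13 mm diameter, on a 50 x 30 x 12 mm dark foot, 62 mm tall in all; bystander, origin at its underside.
- screwdriver: screwdriver lying flat; bystander, origin within it.
- wrench: wrench lying flat; bystander, origin within it.
- objective: brass microscope objective, 34 mm diameter, 45 mm tall, standing; bystander, origin at its underside.
- sample_case: white plastic case 90 x 70 x 30 mm; bystander, origin at its underside.

How it is judged:
On the way, in this order (a step that is already met when the one before it is completed fails the run):
1. both bars lie flush along their side rails, the cover not yet over them (y of bar_left in the frame of base between 0.095 and 0.104 m and x of bar_left in the frame of base between -0.035 and 0.025 m and z of bar_left in the frame of base between 0.008 and 0.016 m and angle between the x axis of each of bar_left, bar_right and the x axis of base, either way round below 0.05 rad and angle between each of bar_left, bar_right's own z axis and vertical below 0.05 rad and y of bar_right in the frame of base between -0.104 and -0.095 m and x of bar_right in the frame of base between -0.035 and 0.025 m and z of bar_right in the frame of base between 0.008 and 0.016 m and horizontal distance between cover and base above 0.17 m), for 0.2 s.
2. the cover rests level across both bars, short of the stop posts (z of cover in the frame of base between 0.0355 and 0.041 m and y of cover in the frame of base between -0.014 and 0.014 m and angle between cover's own z axis and vertical below 0.03 rad and x of cover in the frame of base below -0.006 m and linear speed of cover below 0.03 m/s), for 0.2 s.
At the end, for the whole second after the job is handed in: Bars flat on the base, within 4 mm of flush and 3 degrees of parallel with their rails, middles -35 to +25 mm from the base's middle along its x; cover level on both bars, centred sideways within 14 mm, far edge within 4 mm of the posts and square within 2 degrees; all at rest, released (y of bar_left in the frame of base between 0.095 and 0.104 m and x of bar_left in the frame of base between -0.035 and 0.025 m and z of bar_left in the frame of base between 0.008 and 0.016 m and angle between the x axis of each of bar_left, bar_right and the x axis of base, either way round below 0.05 rad and angle between each of bar_left, bar_right's own z axis and vertical below 0.05 rad and y of bar_right in the frame of base between -0.104 and -0.095 m and x of bar_right in the frame of base between -0.035 and 0.025 m and z of bar_right in the frame of base between 0.008 and 0.016 m and z of cover in the frame of base between 0.0355 and 0.041 m and y of cover in the frame of base between -0.014 and 0.014 m and angle between cover's own z axis and vertical below 0.03 rad and x of cover in the frame of base between -0.004 and 0.004 m and angle between the y axis of cover and the y axis of base, either way round below 0.035 rad and linear speed of each of cover, bar_left, bar_right below 0.02 m/s); the robot touches nothing.
It fails at once if a spacer bar is lifted off the base (15 mm or more) (z of any of bar_left, bar_right in the frame of base above 0.027 m).
It fails at once if the sensor is touched (more than 3 N) (contact force between sensor and anything else above 3 N).
It fails at once if the cover is dropped onto the base (faster than 0.5 m/s within 30 mm of its resting height) (horizontal distance between cover and base below 0.12 m and z of cover in the frame of base below 0.068 m and linear speed of cover above 0.5 m/s).
It fails at once if a bystander is moved more than 40 mm (distance of any of lens_barrel, post_clamp, screwdriver, wrench, objective, sample_case from where it was at the start of the episode above 0.04 m).
It also fails if it takes over 70 s, if anything falls off the work surface, if the arm or the gripper's body presses on something with over 40 N, if the wrist force passes 120 N, or if a joint passes its speed limit or range.

## Working session

There is one attempt and no reset: what is moved stays moved. The work goes in short steps, Python scripts to look and compute and a tool call to move; the robot and the scene stay as the last step left them, time stands still between calls to the robot, and variables do not carry over. Pictures are saved under pics/ and viewed, at most 11 in all, crops included, and the job is handed in when it is done.

Besides the shell and the picture viewer there is one more tool, called after ">>>" by a JSON object that holds its "name" and its "arguments", one argument or row to a line. jog_arm: Moves the arm, as the interface text tells. Shifts and turns lie within -1 to 1; 1 stands for 30 mm of shift or 0.08 rad of turn. Its arguments: {"type":"object","properties":{"motion":{"type":"array","items":{"type":"array","items":{"type":"number"}}},"newtons":{"type":"number"}},"required":["motion"]}

```bash
mkdir -p pics; cat > h.py <<'E'
import numpy as np, cv2
from workcell import bot
from scipy.spatial.transform import Rotation as R
def cam(f):
    F=240/np.tan(np.radians(f["fovy"])/2)
    K=np.array([[F,0,f["cx"]],[0,F,f["cy"]],[0,0,1]]);d=np.array([f["k1"],0,0,0,0.])
    if "mount" in f:
        s=f["s"];T=np.eye(4);T[:3,:3]=R.from_euler('xyz',s["tool_rot"]).as_matrix();T[:3,3]=s["position"]
        W=np.linalg.inv(T@np.array(f["mount"]));return K,d,W[:3,:3],W[:3,3]
    return K,d,cv2.Rodrigues(np.array(f["rvec"],float))[0],np.array(f["tvec"],float).ravel()
def shot(n,name=None):
    s=bot.observe();f=bot.grab_frame(n);f["s"]=s
    if name: cv2.imwrite("pics/"+name+".png",f["pixels"][:,:,::-1])
    np.save("/tmp/%s.npy"%n,f,allow_pickle=True);return f
def load(n): return np.load("/tmp/%s.npy"%n,allow_pickle=True).item()
def px2w(f,uv,z):
    K,d,Rm,t=cam(f);p=cv2.undistortPoints(np.array(uv,float).reshape(-1,1,2),K,d).reshape(-1,2)
    r=np.c_[p,np.ones(len(p))]@Rm;c=-Rm.T@t;z=np.broadcast_to(z,len(p))
    return c+r*((z-c[2])/r[:,2])[:,None]
def w2px(f,X):
    K,d,Rm,t=cam(f);return cv2.projectPoints(np.array(X,float).reshape(-1,1,3),cv2.Rodrigues(Rm)[0],t,K,d)[0].reshape(-1,2)
E
python3 -c "
from h import *
f=shot('top','top0');g=shot('scene','scene0');s=bot.observe();print(s)
for q in (f,g):
  K,d,Rm,t=cam(q);print(K[0,0],-Rm.T@t)
print(bot.grab_frame('wrist')['mount'])
"
```

```text
{'clock': 0.1, 'qpos': array([-1.37519034,  0.52194919, -0.03631773,  1.5999148 ,  0.02119575,
        1.02108098, -0.11279515]), 'qd': array([ 6.99398240e-04, -1.65275030e-03,  1.74221228e-03, -2.84375291e-03,
       -4.39201384e-04,  9.00767427e-05,  1.78094427e-04]), 'joint_efforts': array([ 3.47572379e-03, -9.28477120e+01,  1.98357515e+00, -3.70532942e+01,
        1.81190501e-02,  5.31179103e-03,  3.15574391e-05]), 'position': array([0.1641413, 0.6027731, 0.2307996]), 'tool_rot': array([-3.14062743e+00,  6.70720459e-05,  2.87576927e+00]), 'force': array([0.8109361 , 1.07806353, 0.26662721]), 'moment': array([-0.01341533,  0.02950276, -0.01585975]), 'finger_force': 0.0, 'grip_width': 0.08539326968548136}
507.84231127724456 [ 0.44115879 -0.00975377  1.26945616]
434.0305249762082 [1.32599796 0.00218449 0.52100255]
[[ 2.66242364e-04 -9.54766013e-01 -2.97358015e-01  7.58405137e-02]
 [ 9.99999859e-01  3.90766467e-04 -3.59325156e-04  4.91913192e-04]
 [ 4.59268988e-04 -2.97357878e-01  9.54765983e-01 -1.41764008e-01]
 [ 0.00000000e+00  0.00000000e+00  0.00000000e+00  1.00000000e+00]]
```

View pics/top0.png

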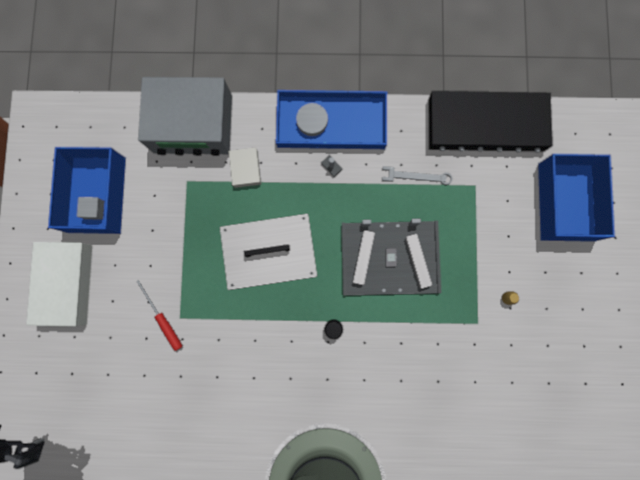

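View pics/scene0.png

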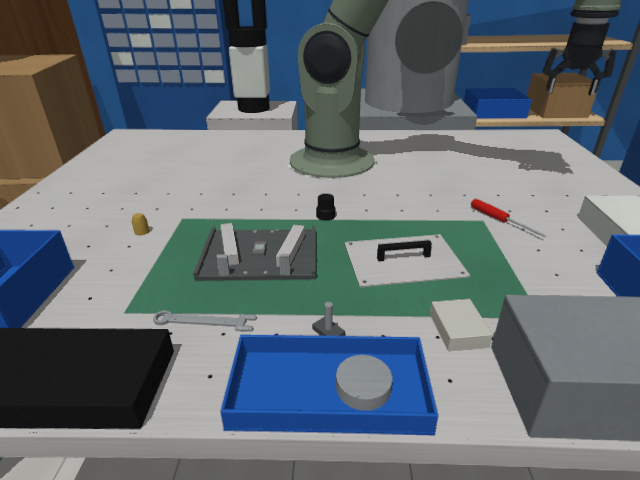

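The top view shows the base at about (390,258) with bars at (364,258) and (418,260), the cover at (268,252), the lens barrel at (333,330) and the clamp at (331,165). Next I measure coarsely.

```bash
cat > m1.py <<'E'
from h import *
f=load('top');im=f["pixels"].astype(int)
def rects(mask,z,amin):
    n,l,st,c=cv2.connectedComponentsWithStats(mask.astype(np.uint8))
    for i in range(1,n):
        if st[i,4]<amin: continue
        p=np.argwhere(l==i)[:,::-1]
        w=px2w(f,p,z)[:,:2].astype(np.float32)*1000
        print(st[i],cv2.minAreaRect(w))
x0,y0=330,210
m=np.zeros(im.shape[:2],bool);m[205:305,330:450]=1
print('bars');rects(m&(im.min(2)>140),.038,100)
green=(im[:,:,1]-im[:,:,0]>25)
print('base');rects(m&~green,.012,2000)
m=np.zeros(im.shape[:2],bool);m[205:300,205:325]=1
print('cover');rects(m&~green,.005,2000)
print('handle');rects(m&(im.max(2)<60),.041,50)
for n,uv in dict(lens=(333,330),clamp=(331,165),case=(245,168)).items(): print(n,px2w(f,[uv],0.03))
E
python3 m1.py
```

```text
bars
[353 231  22  53 593] ((547.1691284179688, -84.91104125976562), (27.07550621032715, 129.78466796875), 78.7780532836914)
[407 234  25  54 600] ((541.0851440429688, -218.8671417236328), (129.68783569335938, 27.14874267578125), 16.503101348876953)
base
[ 341  218  101   79 7241] ((551.703857421875, -152.57666015625), (190.6124267578125, 243.74827575683594), 2.2043423652648926)
cover
[ 219  213   99   77 5907] ((560.3443603515625, 153.30487060546875), (163.63320922851562, 228.16534423828125), 9.55002498626709)
handle
[245 246  44  11 206] ((558.0335693359375, 151.65621948242188), (13.036832809448242, 106.96119689941406), 9.784217834472656)
lens [[ 0.36991404 -0.01347775  0.03      ]]
clamp [[ 0.77703921 -0.00162018  0.03      ]]
case [[0.76606141 0.21376627 0.03      ]]
```

>>> {"name": "jog_arm", "arguments": {
  "motion": [
    [-1,0,0,1,1],
    [-1,0,0,1,1],
    [-1,0,0,1,1],
    [-1,0,0,1,1],
    [-1,0,0,1,1],
    [-1,0,0,1,1],
    [-1,0,0,1,1],
    [-1,0,0,1,1],
    [-1,0,0,1,1],
    [-1,0,0,1,1],
    [-1,0,0,1,1],
    [-1,0,0,1,1]
  ]
}}

```text
clock: 1.35
position: [0.4288, 0.3762, 0.2313]
tool_rot: [-3.142, 0.0, 1.91]
force: [0.1, 0.7, -0.4]
grip_width: 0.0853
finger_force: 0.0
```

>>> {"name": "jog_arm", "arguments": {
  "motion": [
    [-1,0,0,1,1],
    [-1,0,0,1,1],
    [-1,0,0,1,1],
    [-1,0,0,1,1],
    [-1,0,0,0.3,1],
    [-1,0,0,0,1],
    [-1,0,0,0,1],
    [-1,0,0,0,1],
    [-1,0,0,0,1],
    [-1,0,0,0,1],
    [-1,0,0,0,1],
    [-1,0,0,0,1]
  ]
}}

```text
clock: 2.55
position: [0.4547, 0.0197, 0.2314]
tool_rot: [3.142, -0.001, 1.569]
force: [0.8, 0.1, -0.6]
grip_width: 0.0856
finger_force: 0.0
```

>>> {"name": "jog_arm", "arguments": {
  "motion": [
    [-0.8,0.6,-0.1,0,1],
    [-0.8,0.6,-0.1,0,1],
    [-0.8,0.6,-0.1,0,1],
    [-0.8,0.6,-0.1,0,1],
    [-0.8,0.6,-0.1,0,1],
    [0,0,0,0,1],
    [0,0,0,0,1],
    [0,0,0,0,1]
  ]
}}

```text
clock: 3.35
position: [0.5448, -0.0979, 0.2462]
tool_rot: [-3.141, -0.001, 1.571]
force: [-0.2, 0.4, -0.3]
grip_width: 0.0852
finger_force: 0.0
```

```bash
python3 -c "
from h import *
f=shot('wrist','w1');print(f['s']['position'],f['s']['tool_rot'],f['fovy'])"
```

```text
[ 0.5448048  -0.09785567  0.24620762] [-3.14119766e+00 -5.59008664e-04  1.57084702e+00] 65.55210627268896
```

View pics/w1.png

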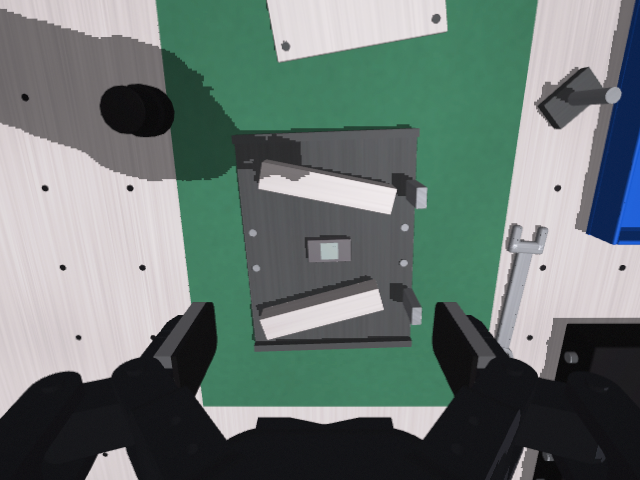

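The wrist view shows the base with its rail ends at (234,133), (418,127), (256,350) and (411,346), the sensor at (329,250), bar_left at (328,187) and bar_right at (322,315). I fit the poses from these corners.

```bash
cat > m2.py <<'E'
from h import *
from scipy.optimize import least_squares
f=load('wrist')
def fit(M,uv,p0):
    M=np.array(M,float);uv=np.array(uv,float)
    def X(p):
        c,s=np.cos(p[2]),np.sin(p[2]);return np.c_[p[0]+c*M[:,0]-s*M[:,1],p[1]+s*M[:,0]+c*M[:,1],M[:,2]]
    r=least_squares(lambda p:(w2px(f,X(p))-uv).ravel(),p0,x_scale=[.01,.01,.05],loss='soft_l1')
    print(np.round(r.x,4),'res',np.abs(r.fun).max().round(1), np.round(r.fun.reshape(-1,2),1).tolist());return r.x
if __name__=="__main__":
    b=fit([[-.09,.12,.02],[.09,.12,.02],[-.09,-.12,.02],[.09,-.12,.02],[-.0225,.0125,.022],[.0225,.0125,.022],[.0225,-.0125,.022],[-.0225,-.0125,.022]],
     [(234,133),(418,127),(256,350),(411,346),(308,239),(350,238),(351,262),(308,263)],[.545,-.152,0])
    bar=[[-.065,.013,.038],[.065,.013,.038],[.065,-.013,.038],[-.065,-.013,.038]]
    for uv,p in (([(264,160),(397,188),(391,214),(259,187)],[.54,-.085,-.2]),([(260,320),(379,290),(383,309),(266,340)],[.54,-.22,.28])):
        q=fit(bar,uv,p);c,s=np.cos(b[2]),np.sin(b[2]);d=q[:2]-b[:2]
        print('in base',c*d[0]+s*d[1],-s*d[0]+c*d[1],q[2]-b[2])
E
python3 m2.py
```

```text
[ 0.5504 -0.1512  0.0333] res 2.6 [[-2.6, 0.6], [2.5, 0.2], [-2.2, 0.7], [0.3, 0.2], [-0.7, 0.3], [0.9, -0.1], [0.2, -1.4], [0.4, -1.1]]
[ 0.5491 -0.0829 -0.2046] res 1.6 [[-1.3, -0.3], [1.6, 0.1], [0.6, 0.3], [-0.6, 0.1]]
in base 0.0009269982694406569 0.0682966334025267 -0.2379414591994417
[ 0.5419 -0.2183  0.277 ] res 1.8 [[-1.2, -0.4], [-0.6, -1.0], [1.2, 1.8], [0.6, 0.2]]
in base -0.010758198857578559 -0.0668321839380967 0.24369986701625687
```

>>> {"name": "jog_arm", "arguments": {
  "motion": [
    [-0.9,0,0.5,-0.42,0.85],
    [-0.88,0,0.5,0,0.85],
    [0,0,1,0,0.85],
    [0,0,1,0,0.85],
    [0,0,1,0,0.85],
    [0,0,1,0,0.85],
    [0,0,1,0,0.85],
    [0,0,0.7,0,0.85],
    [0,0,0.4,0,0.85],
    [0,0,0.3,0,0.85],
    [0,0,0,0,0.85],
    [0,0,0,0,0.85]
  ]
}}

```text
clock: 4.6
position: [0.5469, -0.1515, 0.0251]
tool_rot: [3.141, 0.0, 1.605]
force: [-0.3, -1.4, 0.3]
grip_width: 0.0726
finger_force: 0.0
```

```bash
python3 -c "
from h import *
f=shot('scene');cv2.imwrite('pics/s1.png',cv2.resize(f['pixels'][170:310,160:360,::-1],None,fx=4,fy=4,interpolation=2))"
```

```text
(no output)
```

View pics/s1.png

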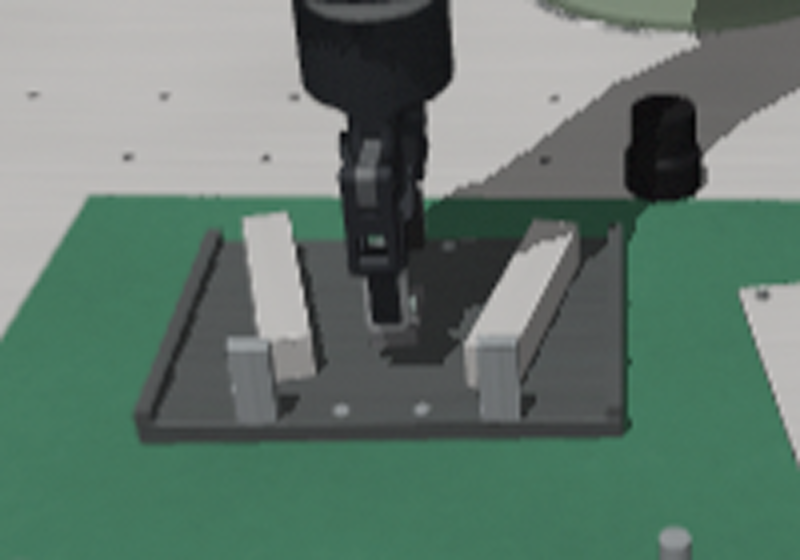

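The crop shows the fingers straddling the sensor (tip at crop (388,328)) and clear of both bars. I lower and push left.

>>> {"name": "jog_arm", "arguments": {
  "motion": [
    [0,0,0.3,0,0.85],
    [0,0,0.2,0,0.85],
    [0,0,0,0,0.85]
  ]
}}

```text
clock: 4.95
position: [0.5461, -0.1513, 0.0085]
tool_rot: [-3.14, -0.0, 1.605]
force: [0.2, -0.6, 0.3]
grip_width: 0.0726
finger_force: 0.0
```

>>> {"name": "jog_arm", "arguments": {
  "motion": [
    [0.3,0,0,0,0.85],
    [0.3,0,0,0,0.85],
    [0.3,0,0,0,0.85],
    [0.2,0,0,0,0.85],
    [0.2,0,0,0,0.85],
    [0.2,0,0,0,0.85],
    [0.2,0,0,0,0.85],
    [0.2,0,0,0,0.85],
    [0.2,0,0,0,0.85],
    [0.1,0,0,0,0.85],
    [0,0,0,0,0.85]
  ]
}}

```text
clock: 6.05
position: [0.5441, -0.0849, 0.0092]
tool_rot: [-3.141, -0.0, 1.606]
force: [-0.0, -0.6, -0.0]
grip_width: 0.0727
finger_force: 0.0
```

```bash
python3 -c "
from h import *
f=shot('wrist','w2');print(f['s']['position'],f['s']['tool_rot'],f['s']['force'])"
```

```text
[ 0.54414746 -0.08489849  0.00922867] [-3.14129842e+00 -2.76680435e-04  1.60603018e+00] [-0.03182384 -0.62961719 -0.03815981]
```

View pics/w2.png

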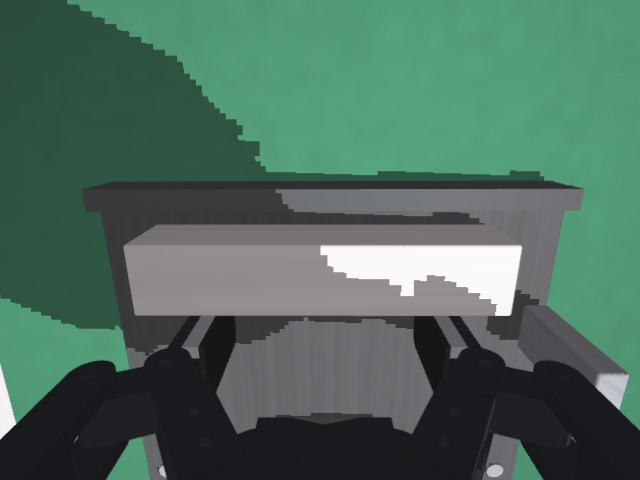

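The bar now lies parallel to the rail (outer top edge row 245, rail inner edge row 210). I compute the remaining gap.

```bash
python3 -c "
from h import *
f=load('wrist');b=np.array([.5504,-.1512]);c,s=np.cos(.0333),np.sin(.0333)
for uv,z in (((124,246),.038),((521,246),.038),((135,315),.038),((511,315),.038),((320,209),.02),((100,211),.02),((560,210),.02),((83,190),.02),((583,188),.02),((628,375),.057)):
  d=px2w(f,[uv],z)[0][:2]-b;print(uv,np.round([c*d[0]+s*d[1],-s*d[0]+c*d[1]],4))
d=f['s']['position'][:2]-b;print('tcp',[c*d[0]+s*d[1],-s*d[0]+c*d[1]])"
```

```text
(124, 246) [-0.0682  0.1039]
(521, 246) [0.0593 0.1042]
(135, 315) [-0.0683  0.0791]
(511, 315) [0.0598 0.0794]
(320, 209) [-0.0054  0.112 ]
(100, 211) [-0.085   0.1111]
(560, 210) [0.0813 0.1118]
(83, 190) [-0.0897  0.1188]
(583, 188) [0.088  0.1199]
(628, 375) [0.0876 0.0698]
tcp [np.float64(-0.004041639512881929), np.float64(0.06647292003212871)]
```

>>> {"name": "jog_arm", "arguments": {
  "motion": [
    [0.1,0,0,0,0.85],
    [0.1,0,0,0,0.85],
    [0.04,0,0,0,0.85],
    [0.03,0,0,0,0.85],
    [0,0,0,0,0.85]
  ]
}}

```text
clock: 6.6
position: [0.544, -0.0776, 0.0093]
tool_rot: [3.141, 0.0, 1.605]
force: [0.1, -2.6, -0.2]
grip_width: 0.0726
finger_force: 1.5
```

>>> {"name": "jog_arm", "arguments": {
  "motion": [
    [0.03,0,0,0,0.85],
    [0,0,0,0,0.85]
  ]
}}

```text
clock: 6.8
position: [0.544, -0.0775, 0.0094]
tool_rot: [3.141, 0.001, 1.605]
force: [0.3, -7.5, 2.3]
grip_width: 0.0728
finger_force: 3.8
```

>>> {"name": "jog_arm", "arguments": {
  "motion": [
    [-0.3,0,0,0,0.85],
    [-0.7,0,0,0,0.85],
    [-0.7,0,0,0,0.85],
    [-0.7,0,0,0,0.85],
    [-0.5,0,0,0,0.85],
    [-0.3,0,0,0,0.85],
    [-0.2,0,0,0,0.85],
    [-0.2,0,0,0,0.85],
    [-0.2,0,0,0,0.85],
    [-0.2,0,0,0,0.85],
    [-0.2,0,0,0,0.85],
    [-0.2,0,0,0,0.85]
  ]
}}

```text
clock: 8.0
position: [0.5485, -0.2086, 0.0093]
tool_rot: [-3.141, -0.0, 1.606]
force: [-0.8, 2.4, 1.8]
grip_width: 0.0727
finger_force: 1.2
```

>>> {"name": "jog_arm", "arguments": {
  "motion": [
    [-0.2,0,0,0,0.85],
    [-0.1,0,0,0,0.85],
    [-0.1,0,0,0,0.85],
    [-0.1,0,0,0,0.85],
    [-0.05,0,0,0,0.85],
    [0,0,0,0,0.85]
  ]
}}

```text
clock: 8.6
position: [0.549, -0.2253, 0.0093]
tool_rot: [3.141, 0.0, 1.605]
force: [0.7, 0.3, 0.8]
grip_width: 0.0728
finger_force: 0.0
```

>>> {"name": "jog_arm", "arguments": {
  "motion": [
    [-0.03,0,0,0,0.85],
    [-0.03,0,0,0,0.85],
    [0,0,0,0,0.85]
  ]
}}

```text
clock: 8.9
position: [0.5492, -0.2267, 0.0093]
tool_rot: [3.142, 0.0, 1.605]
force: [-0.2, 1.4, 0.3]
grip_width: 0.0725
finger_force: 0.7
```

>>> {"name": "jog_arm", "arguments": {
  "motion": [
    [-0.03,0,0,0,0.85],
    [-0.02,0,0,0,0.85],
    [0,0,0,0,0.85]
  ]
}}

```text
clock: 9.2
position: [0.5492, -0.2275, 0.0093]
tool_rot: [-3.141, -0.001, 1.606]
force: [-0.3, 5.9, 3.4]
grip_width: 0.0727
finger_force: 3.0
```

>>> {"name": "jog_arm", "arguments": {
  "motion": [
    [0.3,0,0,0,0.85],
    [0.5,0,0,0,0.85],
    [0.5,0,-0.6,0,0.85],
    [0.7,0,-1,0,0.85],
    [0.7,0,-1,0,1],
    [0.7,0,-1,0,1],
    [0.6,0,-1,0,1],
    [0,0,-1,0,1],
    [0,0,-1,0,1],
    [0,0,-1,0,1],
    [0,0,0,0,1],
    [0,0,0,0,1]
  ]
}}

```text
clock: 10.4
position: [0.545, -0.1073, 0.2374]
tool_rot: [3.141, -0.0, 1.606]
force: [-0.3, 0.8, -0.9]
grip_width: 0.0856
finger_force: 0.0
```

```bash
python3 -c "
from h import *
f=shot('wrist','w3');print(f['s']['position'],f['s']['tool_rot'],f['s']['force'])"
```

```text
[ 0.54503296 -0.10725522  0.23740731] [ 3.14064916e+00 -4.38890106e-04  1.60630259e+00] [-0.27829173  0.77583055 -0.9348424 ]
```

View pics/w3.png

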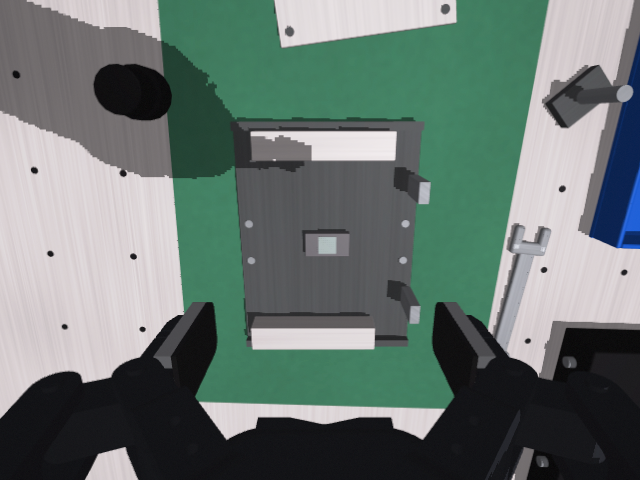

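Both bars look flush: bar_left's top spans (250,131)–(396,160), bar_right's (251,328)–(375,349). I check the numbers, then go to the cover.

```bash
python3 -c "
from m2 import *
b=fit([[-.09,.12,.02],[.09,.12,.02],[-.09,-.12,.02],[.09,-.12,.02],[-.0225,.0125,.022],[.0225,.0125,.022],[.0225,-.0125,.022],[-.0225,-.0125,.022],[.09,.07,.057],[.09,.05,.057],[.09,-.07,.057],[.09,-.05,.057]],
 [(233,122),(424,121),(247,347),(408,346),(303,231),(350,232),(350,255),(303,256),(430,180),(431,203),(420,322),(419,306)],[.545,-.152,0])
bar=[[-.065,.013,.038],[.065,.013,.038],[.065,-.013,.038],[-.065,-.013,.038]]
for uv,p in (([(250,131),(396,132),(396,160),(250,160)],[.54,-.05,0]),([(251,328),(375,328),(375,349),(252,350)],[.54,-.25,0])):
  q=fit(bar,uv,p);c,s=np.cos(b[2]),np.sin(b[2]);d=q[:2]-b[:2]
  print('in base',c*d[0]+s*d[1],-s*d[0]+c*d[1],q[2]-b[2])
"
```

```text
[ 0.55   -0.1514  0.0405] res 3.9 [[-3.9, -1.2], [0.4, -1.1], [-0.6, -0.5], [0.2, -0.3], [1.5, 1.8], [-0.5, 0.5], [-0.9, 1.0], [2.0, 0.2], [1.1, 0.3], [-1.7, -0.1], [-0.5, 1.3], [2.0, -1.1]]
[ 0.5425 -0.0534  0.0323] res 1.0 [[-0.7, -0.4], [0.7, -0.9], [-1.0, 1.0], [0.9, 0.5]]
in base -0.00348947664254247 0.09819975622124737 -0.008210677235708654
[ 0.5392 -0.251   0.04  ] res 0.6 [[-0.4, 0.2], [0.6, -0.3], [-0.3, 0.3], [0.1, -0.2]]
in base -0.014845164540341002 -0.09908704501502093 -0.00043454531953655146
```

>>> {"name": "jog_arm", "arguments": {
  "motion": [
    [1,0,0,0,1],
    [1,0,0,0,1],
    [1,0,0,0,1],
    [1,0,0,0,1],
    [1,0,0,0,1],
    [1,0,0,0,1],
    [1,0,0,0,1],
    [1,0,0,0,1],
    [1,0,0,0,1],
    [1,0,0,0,1],
    [0,0,0,0,1],
    [0,0,0,0,1]
  ]
}}

```text
clock: 11.65
position: [0.5339, 0.1919, 0.2361]
tool_rot: [-3.14, 0.001, 1.607]
force: [-0.2, -1.0, 1.1]
grip_width: 0.0854
finger_force: 0.0
```

```bash
python3 -c "
from h import *
f=shot('wrist','w4');print(f['s']['position'],f['s']['tool_rot'],f['s']['force'])"
```

```text
[0.53392209 0.19185993 0.23606224] [-3.13986515e+00  1.04687540e-03  1.60656984e+00] [-0.20501961 -1.03614287  1.10254728]
```

View pics/w4.png

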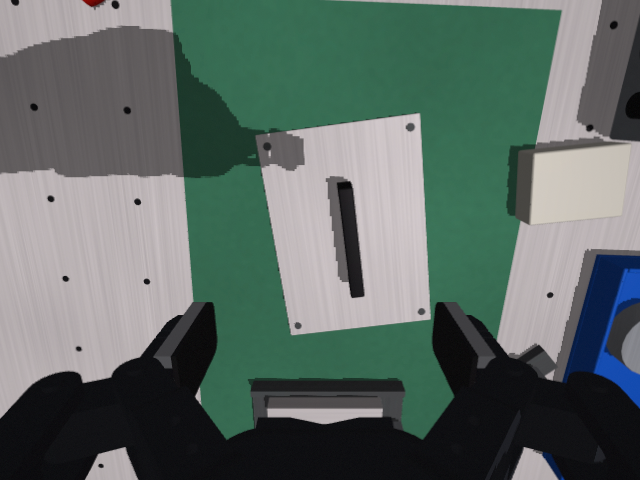

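The cover's corners are at (256,135), (420,113), (430,320) and (291,335), the handle's top at (338,183)–(364,296).

```bash
python3 -c "
from m2 import *
a=fit([[-.08,.112,.005],[.08,.112,.005],[.08,-.112,.005],[-.08,-.112,.005]],[(256,135),(420,113),(430,320),(291,335)],[.56,.153,.16])
h=fit([[-.007,.056,.041],[.007,.056,.041],[.007,-.056,.041],[-.007,-.056,.041]],[(338,183),(351,181),(364,296),(351,298)],[.56,.153,.16])
p=f['s']['position'];yaw=f['s']['tool_rot'][2]
for q in (a,h):
  dy=q[2]+np.pi/2-yaw;c,s=np.cos(q[2]),np.sin(q[2]);d=q[:2]-p[:2]
  print('turn',-dy/.08,'x_t',(-s*d[0]+c*d[1])/.03,'y_t',(c*d[0]+s*d[1])/.03)
"
```

```text
[0.5618 0.1539 0.1626] res 1.0 [[-1.0, -0.2], [0.8, -0.2], [0.6, 0.1], [-0.5, 0.7]]
[0.561  0.1582 0.1643] res 2.8 [[-0.9, 1.2], [1.5, 1.3], [0.4, -2.4], [-0.6, -2.8]]
turn -1.5848237774814256 x_t -1.4008037774596263 y_t 0.712662899349663
turn -1.6069639467450296 x_t -1.2549824091424289 y_t 0.7055663733283157
```

>>> {"name": "jog_arm", "arguments": {
  "motion": [
    [0,0,0,-0.8,1],
    [0,0,0,-0.8,1],
    [-0.7,0.36,0.5,0,1],
    [-0.65,0.35,1,0,1],
    [0,0,1,0,1],
    [0,0,1,0,1],
    [0,0,1,0,1],
    [0,0,1,0,1],
    [0,0,0.8,0,1],
    [0,0,0.5,0,1],
    [0,0,0.5,0,1],
    [0,0,0,0,1]
  ]
}}

```text
clock: 12.9
position: [0.5616, 0.1543, 0.017]
tool_rot: [-3.14, 0.001, 1.733]
force: [-0.6, 0.0, -1.1]
grip_width: 0.0853
finger_force: 0.0
```

>>> {"name": "jog_arm", "arguments": {
  "motion": [
    [0,0,0,0,0],
    [0,0,0,0,0],
    [0,0,0,0,0],
    [0,0,0,0,0],
    [0,0,0,0,0],
    [0,0,0,0,0],
    [0,0,0,0,0],
    [0,0,0,0,0]
  ],
  "newtons": 60
}}

```text
clock: 13.7
position: [0.5622, 0.1551, 0.0188]
tool_rot: [3.141, -0.0, 1.733]
force: [-2.5, 0.1, 8.0]
grip_width: 0.0126
finger_force: 59.1
```

>>> {"name": "jog_arm", "arguments": {
  "motion": [
    [0,0,-0.2,0,0],
    [0,0,-0.4,0,0],
    [0,0,-0.5,0,0],
    [0,0,-0.5,0,0],
    [0,0,0,0,0],
    [0,0,0,0,0]
  ]
}}

```text
clock: 14.3
position: [0.5624, 0.1552, 0.0668]
tool_rot: [3.141, -0.0, 1.734]
force: [-0.6, 0.5, -4.8]
grip_width: 0.0124
finger_force: 59.2
```

```bash
python3 -c "
from h import *
f=shot('scene');w=shot('wrist')
print(w['s']['moment'],w['s']['position'])
cv2.imwrite('pics/s2.png',np.hstack([cv2.resize(f['pixels'][150:310,310:500,::-1],(400,337)),cv2.resize(w['pixels'][:,:,::-1],(400,300))[:300].repeat(1,0) if 0 else cv2.copyMakeBorder(cv2.resize(w['pixels'][:,:,::-1],(400,300)),0,37,0,0,0)]))"
```

```text
[ 0.0187118  -0.01736771 -0.02509267] [0.5620647  0.15513464 0.06626113]
```

View pics/s2.png

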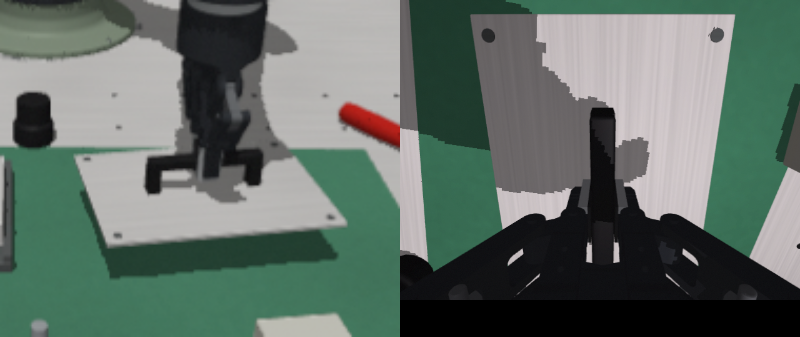

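The cover hangs level and square to the tool, with its far corners at about (114,24) and (536,24) in the full wrist frame. I compute its offset and the transport move.

```bash
python3 -c "
from h import *
f=load('wrist');p=f['s']['position'];y=f['s']['tool_rot'][2]
w=px2w(f,[(114,24),(536,24)],p[2]-.0138)[:,:2]-p[:2]
ux=np.array([np.cos(y),np.sin(y)]);uy=np.array([np.sin(y),-np.cos(y)])
print('corners in tool',np.c_[w@ux,w@uy],p,y)
yt=1.606;vx=np.array([np.cos(yt),np.sin(yt)]);vy=np.array([np.sin(yt),-np.cos(yt)])
t=np.array([.550,-.1522])-.012*vy
d=t-p[:2];print('target tcp (no offset)',t,'x_t',d@vx/.03,'y_t',d@vy/.03,'turn',(y-yt)/.08)
"
```

```text
corners in tool [[ 0.11043061 -0.0781209 ]
 [ 0.11048019  0.0792247 ]] [0.5620647  0.15513464 0.06626113] 1.7335441998836547
target tcp (no offset) [ 0.53800744 -0.15262236] x_t -10.223986315734079 y_t -1.1624765100822843 turn 1.5943024985456826
```

>>> {"name": "jog_arm", "arguments": {
  "motion": [
    [0,0,-0.6,0.4,0],
    [0,0,-0.7,0.6,0],
    [0,0,-0.7,0.59,0],
    [-0.4,-0.1,0,0,0],
    [-0.8,-0.2,0,0,0],
    [-1,-0.2,0,0,0],
    [-1,-0.2,0,0,0],
    [-1,-0.2,0,0,0],
    [-1,-0.2,0,0,0],
    [-1,-0.08,0,0,0],
    [-1,0,0,0,0],
    [-1,0,0,0,0]
  ]
}}

```text
clock: 15.6
position: [0.5344, -0.094, 0.125]
tool_rot: [-3.14, 0.0, 1.607]
force: [1.4, -0.1, -3.5]
grip_width: 0.013
finger_force: 59.2
```

>>> {"name": "jog_arm", "arguments": {
  "motion": [
    [-0.9,0,0,0,0],
    [-0.6,0,0,0,0],
    [-0.4,0,0,0,0],
    [-0.07,0,0,0,0],
    [0,0,0,0,0],
    [0,0,0,0,0]
  ]
}}

```text
clock: 16.2
position: [0.5376, -0.1501, 0.126]
tool_rot: [-3.141, -0.001, 1.608]
force: [-0.9, 0.5, -4.7]
grip_width: 0.0126
finger_force: 59.2
```

>>> {"name": "jog_arm", "arguments": {
  "motion": [
    [-0.03,0,0.4,0,0],
    [0,0,0.5,0,0],
    [0,0,0.4,0,0],
    [0,0,0.3,0,0],
    [0,0,0.2,0,0],
    [0,0,0.15,0,0],
    [0,0,0.1,0,0],
    [0,0,0.08,0,0],
    [0,0,0,0,0],
    [0,0,0,0,0]
  ]
}}

```text
clock: 17.2
position: [0.5378, -0.1521, 0.0626]
tool_rot: [3.141, 0.0, 1.606]
force: [-1.0, 0.2, -3.4]
grip_width: 0.0127
finger_force: 59.2
```

```bash
python3 -c "
from h import *
f=shot('scene');w=shot('wrist')
print(w['s']['moment'],w['s']['force'],w['s']['position'])
cv2.imwrite('pics/s3.png',np.hstack([cv2.resize(f['pixels'][170:320,170:350,::-1],(400,333)),cv2.copyMakeBorder(cv2.resize(w['pixels'][:,:,::-1],(400,300)),0,33,0,0,0)]))"
```

```text
[0.00401998 0.03153911 0.01794918] [ 0.250885    0.2993178  -4.94262061] [ 0.53782737 -0.15206953  0.06264421]
```

View pics/s3.png

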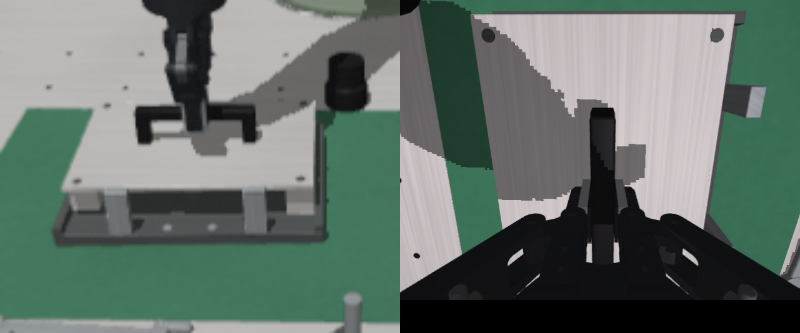

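The cover hangs level just above both bars and short of the posts, square with the left rail. I lower it gently.

>>> {"name": "jog_arm", "arguments": {
  "motion": [
    [0,0,0.07,0,0],
    [0,0,0.05,0,0],
    [0,0,0.03,0,0],
    [0,0,0.03,0,0],
    [0,0,0,0,0],
    [0,0,0,0,0]
  ]
}}

```text
clock: 17.9
position: [0.5377, -0.1521, 0.057]
tool_rot: [-3.142, 0.0, 1.606]
force: [-0.7, -0.2, -4.3]
grip_width: 0.0126
finger_force: 59.2
```

>>> {"name": "jog_arm", "arguments": {
  "motion": [
    [0,0,0.03,0,0],
    [0,0,0.03,0,0],
    [0,0,0,0,0],
    [0,0,0,0,0]
  ]
}}

```text
clock: 18.3
position: [0.5378, -0.1521, 0.0567]
tool_rot: [3.141, -0.001, 1.606]
force: [-10.5, 4.1, 31.1]
grip_width: 0.013
finger_force: 64.0
```

>>> {"name": "jog_arm", "arguments": {
  "motion": [
    [0,0,-0.04,0,0],
    [0,0,0,0,0],
    [0,0,0,0,0],
    [0,0,0,0,0]
  ]
}}

```text
clock: 18.7
position: [0.5379, -0.1521, 0.0568]
tool_rot: [3.141, -0.0, 1.606]
force: [-3.1, 1.4, 9.9]
grip_width: 0.0124
finger_force: 61.2
```

>>> {"name": "jog_arm", "arguments": {
  "motion": [
    [0,0,-0.02,0,0],
    [0,0,0,0,0],
    [0,0,0,0,0],
    [0,0.06,0,0,0],
    [0,0.08,0,0,0],
    [0,0.08,0,0,0],
    [0,0.06,0,0,0],
    [0,0,0,0,0]
  ]
}}

```text
clock: 19.5
position: [0.5463, -0.1517, 0.0569]
tool_rot: [3.141, 0.0, 1.606]
force: [-0.5, 0.1, -4.5]
grip_width: 0.0127
finger_force: 59.2
```

>>> {"name": "jog_arm", "arguments": {
  "motion": [
    [0,0.04,0,0,0],
    [0,0.04,0,0,0],
    [0,0.03,0,0,0],
    [0,0,0,0,0],
    [0,0,0,0,0]
  ]
}}

```text
clock: 20.0
position: [0.5493, -0.1517, 0.057]
tool_rot: [-3.142, 0.0, 1.606]
force: [-0.2, 0.7, -4.6]
grip_width: 0.0127
finger_force: 59.2
```

>>> {"name": "jog_arm", "arguments": {
  "motion": [
    [0,0.03,0,0,0],
    [0,0.03,0,0,0],
    [0,0,0,0,0],
    [0,0,0,0,0]
  ]
}}

```text
clock: 20.4
position: [0.5498, -0.1517, 0.0569]
tool_rot: [-3.139, -0.001, 1.606]
force: [-7.7, 0.0, 2.0]
grip_width: 0.0129
finger_force: 60.1
```

>>> {"name": "jog_arm", "arguments": {
  "motion": [
    [0,0.03,0,0,0],
    [0,0,0,0,0],
    [0,-0.03,0.01,0,0],
    [0,0,0,0,0],
    [0,0,0,0,0]
  ]
}}

```text
clock: 20.9
position: [0.5498, -0.1517, 0.0568]
tool_rot: [-3.139, -0.001, 1.606]
force: [-10.1, 1.0, 7.4]
grip_width: 0.0128
finger_force: 60.9
```

```bash
python3 -c "
from h import *
f=shot('scene');w=shot('wrist');s=w['s'];print(s['moment'],s['force'],s['position'])
cv2.imwrite('pics/s4.png',np.hstack([cv2.resize(f['pixels'][220:290,180:340,::-1],(400,175*600//600)),cv2.resize(w['pixels'][60:340,320:640,::-1],(200,175))]))"
```

```text
[0.11180764 2.14530824 0.01902613] [-11.29421027   0.94962331   6.96767872] [ 0.54978578 -0.15169288  0.0568026 ]
```

View pics/s4.png

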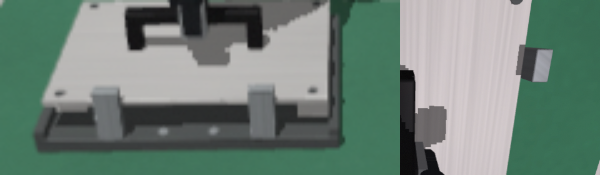

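The cover's far edge meets both posts (crop (105,105) and (262,105)). I ease off, release and rise.

>>> {"name": "jog_arm", "arguments": {
  "motion": [
    [0,-0.02,0,0,0],
    [0,0,0,0,0],
    [0,0,0,0,0.2],
    [0,0,0,0,0.4],
    [0,0,0,0,0.6],
    [0,0,0,0,0.6],
    [0,0,0,0,0.6],
    [0,0,-0.3,0,0.6],
    [0,0,-1,0,0.6],
    [0,0,-1,0,0.8],
    [0,0,-1,0,1],
    [0,0,-1,0,1]
  ]
}}

```text
clock: 22.2
position: [0.5504, -0.1517, 0.1876]
tool_rot: [3.141, 0.0, 1.606]
force: [-0.9, 0.6, -0.2]
grip_width: 0.0857
finger_force: 0.0
```

>>> {"name": "jog_arm", "arguments": {
  "motion": [
    [0.5,0,-1,0,1],
    [0.5,0,-0.5,0,1],
    [0.5,0,0,0,1],
    [0,0,0,0,1],
    [0,0,0,0,1],
    [0,0,0,0,1]
  ]
}}

```text
clock: 22.8
position: [0.5486, -0.1073, 0.2302]
tool_rot: [-3.141, 0.0, 1.605]
force: [-0.1, 0.3, 0.1]
grip_width: 0.0857
finger_force: 0.0
```

```bash
python3 -c "
from h import *
f=shot('wrist','w5');print(f['s']['position'],f['s']['tool_rot'],f['s']['force'])"
```

```text
[ 0.5486072  -0.10731311  0.23015757] [-3.14056679e+00  3.93112925e-04  1.60547368e+00] [-0.09859231  0.25026934  0.11782348]
```

View pics/w5.png

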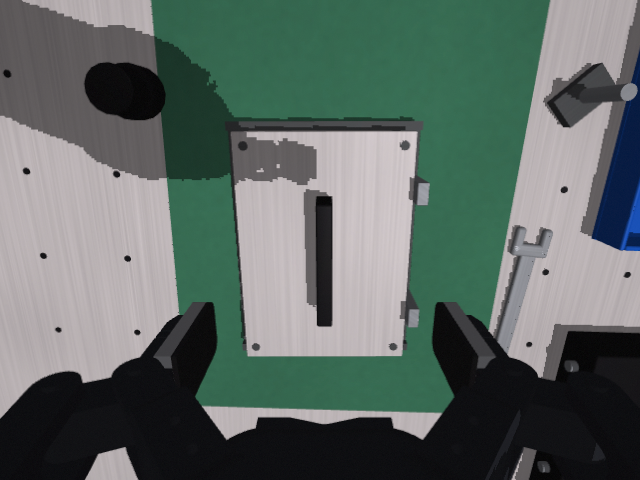

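The cover lies square against both posts (edge at column ~413), corners (230,130), (417,130), (405,356) and (246,356). I fit its pose as a last check and hand in if it is within tolerance.

```bash
python3 -c "
from m2 import *
q=fit([[-.08,.112,.043],[.08,.112,.043],[.08,-.112,.043],[-.08,-.112,.043]],[(230,130),(417,130),(405,356),(246,356)],[.55,-.152,.03])
b=np.array([.550,-.152]);c,s=np.cos(.036),np.sin(.036);d=q[:2]-b;e=[c*d[0]+s*d[1],-s*d[0]+c*d[1],q[2]-.036];print(e)
if abs(e[0])<.006 and abs(e[1])<.01 and abs(e[2])<.025: print(bot.job_done())
"
```

```text
[ 0.5502 -0.1514  0.038 ] res 2.8 [[-0.4, 0.2], [0.9, -0.4], [-2.8, -0.1], [0.7, 0.3]]
[np.float64(0.00017804444256805553), np.float64(0.0005538587219740846), np.float64(0.0019771971448784356)]
the job is handed in; nothing more can be done
None
```

I handed the job in at about 23 s of the 70 s allowed; the hand-in returned no verdict. The bars measured flush at their rails before the cover went on. The cover now lies level across them, within about 1 mm of centred and against both posts by my last camera fit.

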